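Load three vials and hold the reader's shutter open

TASK

Make up the vials on the reader's railed stage to exactly three: one stands there already, so bring any two of the four small vials from the bench, stand them upright inside the rail and leave the other two standing on the bench. Then pull the reader's spring-return shutter out by its upright fin until its pointer lines up with the steel mark clip on the scale rail, and finish while still holding it there: it is not let go. Leave the tall bottle and the squat jar that stand among the vials undisturbed.

Things in the scene. Friction and masses are not known exactly. Their poses are not given: they have to be found in the camera images.
- reader: the vial reader, fixed: white housing 270 (its x) x 310 (its y) mm, 30 mm high; origin at the centre of its underside, its front looks along its -x, roughly towards the robot. Along its back (the last 35 mm, x from 100 to 135 mm) a grey console rises to 55 mm. The stage lies on its +y side, the shutter track on its -y side (between two steel guides 10 mm high, x from -125 to 95 mm), and outside the track, along the -y edge, an aluminium scale rail 12 mm high
- stage (a point): centre of the stage's floor, at the height of the housing's top (30 mm above the bench), axes as the reader's. The stage is a flat floor 90 (x) x 150 (y) mm inside an aluminium rail 5 mm thick and 12 mm high
- vial0: sample vial: upright cylinder 28 mm across and 50 mm tall, amber with a white cap (the top 14 mm, 27 mm across), about 40 g, all five alike; origin at the centre of its underside; starts on the stage
- vial1: sample vial: upright cylinder 28 mm across and 50 mm tall, amber with a white cap (the top 14 mm, 27 mm across), about 40 g, all five alike; origin at the centre of its underside; starts on the bench, left or right of the reader
- vial2: sample vial: upright cylinder 28 mm across and 50 mm tall, amber with a white cap (the top 14 mm, 27 mm across), about 40 g, all five alike; origin at the centre of its underside; starts on the bench, left or right of the reader
- vial3: sample vial: upright cylinder 28 mm across and 50 mm tall, amber with a white cap (the top 14 mm, 27 mm across), about 40 g, all five alike; origin at the centre of its underside; starts on the bench, left or right of the reader
- vial4: sample vial: upright cylinder 28 mm across and 50 mm tall, amber with a white cap (the top 14 mm, 27 mm across), about 40 g, all five alike; origin at the centre of its underside; starts on the bench, left or right of the reader
- shutter (a joint): travel of the shutter in m: 0 fully shut (where its spring returns it), growing as it is pulled along the reader's -x, to a stop at 0.115. The spring pulls it back with about 2.4 N when shut, rising by 0.6 N per cm; let go, it slides shut
- fin (a point): grip point on the shutter's upright black fin, which moves with it; axes as the reader's. The fin is 12 mm thick (x) and 38 mm wide (y) and stands on a flat steel slide 60 x 50 mm whose top is 38 mm below this point; the fin's top is 18 mm above it. The steel slide's top is 40 mm above the bench
- pointer (a point): tip of the shutter's pointer, a narrow steel bar 5 mm wide (x) that reaches out from the slide along -y across the track's guide to the scale rail; it moves with the shutter. Axes as the reader's
- mark_line (a point): tip of the mark clip: a narrow dark steel clip, 7 mm wide (x) and 22 mm long (y), with a small upright pin 20 mm high, fixed across the scale rail, in a different place each time; axes as the reader's. The shutter is at the mark when the pointer's tip has the same x as this point in the reader's frame
- tall_bottle: a bystander: amber bottle with a white cap, 38 mm across, 115 mm tall, standing among the vials; origin at the centre of its underside
- jar: a bystander: squat amber jar with a white lid, 42 mm across, 34 mm tall, standing among the vials; origin at the centre of its underside

How it is judged:
By the outcome, as a careful person would: the job done as asked, in the order asked, and still so for the second after the job is handed in, while the arm keeps its last pose, push and grip.
It also fails if it takes over 54 s, if anything falls off the work surface, if the arm or the gripper's body presses on something with over 40 N, if the wrist force passes 120 N, or if a joint passes its speed limit or range.

ROBOT

A 6-joint arm with a two-finger parallel gripper is mounted at the origin on the work surface. World frame = base frame: x ahead of the robot, y to its left, z up, the work surface at z = 0. Lengths are in m, angles in degrees, forces in N, time in s.
With the tool pointing down it reaches from about 0.4 to 0.825 m from the base axis. Payload 7 kg.
Tool frame: the origin (TCP) lies at the very end of the fingers, on their centre line; the grasp point (between the pads) lies 19 mm behind it; x points along the fingers, y is the direction in which the jaws open and shut, and the axes are right-handed (so a half turn about x gives the same grasp; the last joint's range is limited). The gripper opens to 88 mm and grips with 3 to 60 N. Pads are 19 mm wide; open, the fingers measure 130 mm over their backs; the gripper's body (78 mm by 193 mm) begins 47 mm behind the grasp point.
Start: joints at [81.366, 20.546, 0.682, 0, -70.136, -16.507], TCP at [0.287, 0.611, 0.227] pointing down, gripper open.
Joint ranges: [-176.03, 176.03], [-82.01, 121.73], [-58.28, 71.71], [-173.87, 95.51], [-174.79, -0.11], [-173.66, 173.66]. Speed limits (degrees/s): [136.94, 136.94, 172.46, 180, 180, 180].

INTERFACE

Orientations are given as [roll, pitch, yaw] about the fixed x, y, z axes, in that order (R = Rz(yaw) Ry(pitch) Rx(roll)).
In Python, from plant import * gives the robot as it stands. The module is installed in compiled form; this text tells all that it offers.
- The arm moves only by the shell command python3 -m creep 'ROWS' [FORCE]. ROWS is a JSON object of lists of equal length, an entry for each row: "jaw": the closure, from -1 (fully open) to 1 (shut); "translation": the shift along the tool's x, y, z in m, a list of three; "roll": the turn about the tool's x in rad. A call has exactly 10 rows; each row shifts and turns the commanded pose from where the row before left it, along the tool's axes as they then stand; what a row does not reach is not made up. A row lasts 1/10 s, in which the tool goes at most 50 mm and 8.59 degrees, less where a joint would pass 70% of its speed; a pose out of reach is approached as far as the arm can. A call with a gripper value outside its range is refused whole. The fingers move at their own pace and stop on an object; FORCE is the grip in N (left out, the last holds). Time passes only in rows, so rows that do not move let the fingers close, or fill a call up. It gives the time, the measured TCP pose, the force and the opening at its end, in the units of the state.
- get_state(): the state, without advancing time (a new reading comes with each control period).
- capture(name): name is "scene" or "top" or "wrist"; returns a dict with "image" (400x640x3 uint8, red, green, blue), "fovy" (degrees; the focal length in pixels is half the picture's height over the tangent of half this angle, whatever the lens; pixels are square), "cx", "cy" (the principal point, pixels), "pose" (4x4, takes a point from camera to world coordinates); the wrist camera has in their place "tool_from_camera" (4x4, takes a point from camera to tool coordinates, whose origin is the TCP and whose axes are the tool frame's). Camera axes: x right, y up, looking along -z (the intrinsics and any distortion apply to the point x, -y, -z); pixel columns grow to the right and rows downward; lengths in m; the calibration is good to about 2 mm. A picture is of the moment at which its call begins: read the wrist's pose just before it. There is no depth.
- close_job(): hands the job in, once; it reports no verdict.
The state is a dict: "time_s": time; "joints": joint angles; "qd": joint speeds; "joint_torque": joint torques, N m; "tcp_pos": TCP position; "eef_rot": TCP orientation; "contact_force": force on the tool from outside, world axes, zero at the start; "moment": the same for the moment, N m; "gripper_width": finger opening in m.
Only numpy, scipy, OpenCV 4.12 (cv2) and the standard library are available. Lean on these libraries where they do the work, as an engineer would, in place of code of your own. Each camera call takes 0.05 s, during which the arm holds its last target.

## Working session

There is one attempt and no reset: what is moved stays moved. The work goes in short steps, Python scripts to look and compute and a shell command to move; the robot and the scene stay as the last step left them, time stands still between calls to the robot, and variables do not carry over. Pictures are saved under pics/ and viewed, and the job is handed in when it is done.

```bash
mkdir -p pics
python3 - <<'E'
from plant import *
import cv2,numpy as np
print(get_state())
for n in ("scene","top","wrist"):
    c=capture(n); cv2.imwrite(f"pics/{n}0.png",c["image"][:,:,::-1])
    print(n,{k:(np.round(v,4).tolist() if k!="image" else 0) for k,v in c.items()})
E
```

```text
{'time_s': 0.0, 'joints': array([ 8.13678154e+01,  2.05915561e+01,  6.34718273e-01, -2.06905957e-02,
       -7.01348822e+01, -1.65075182e+01]), 'qd': array([ 0.02988212, -0.05280752,  0.01090281,  0.00072559, -0.04455687,
       -0.02865347]), 'joint_torque': array([ 1.64664812e-03, -5.82724357e+01,  2.93044013e+01,  6.99646980e+00,
        6.95226394e-03, -1.65991491e-04]), 'tcp_pos': array([0.2865666 , 0.61062297, 0.22562669]), 'eef_rot': array([  94.53609592,   89.90623962, -110.61065321]), 'contact_force': array([ 0.89334509, -0.68095106, -0.41703794]), 'moment': array([-0.00523813, -0.00092483,  0.00193566]), 'gripper_width': 0.0878179483474349}
scene {'image': 0, 'fovy': 49.3376, 'cx': 315.8198, 'cy': 202.1982, 'pose': [[-0.0059, -0.6258, 0.7799, 1.3116], [0.9999, 0.0052, 0.0118, 0.0004], [-0.0114, 0.7799, 0.6258, 0.673], [0.0, 0.0, 0.0, 1.0]]}
top {'image': 0, 'fovy': 44.6335, 'cx': 327.6353, 'cy': 196.9781, 'pose': [[-0.0045, 0.9852, -0.1714, 0.3347], [-1.0, -0.0039, 0.0041, 0.0059], [0.0034, 0.1714, 0.9852, 1.4354], [0.0, 0.0, 0.0, 1.0]]}
wrist {'image': 0, 'fovy': 61.9349, 'cx': 314.1484, 'cy': 197.7775, 'tool_from_camera': [[-0.0005, 0.2544, -0.9671, -0.1586], [1.0, -0.0004, -0.0006, -0.001], [-0.0005, -0.9671, -0.2544, -0.0672], [0.0, 0.0, 0.0, 1.0]]}
```

View pics/top0.png

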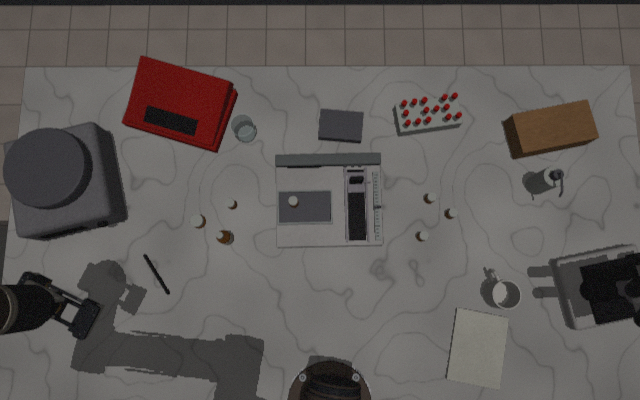

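View pics/scene0.png

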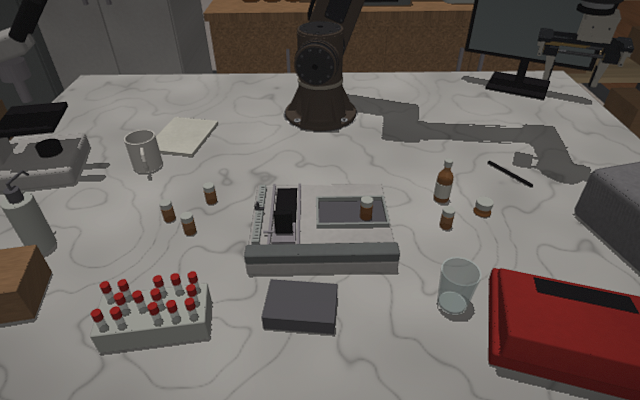

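View pics/wrist0.png

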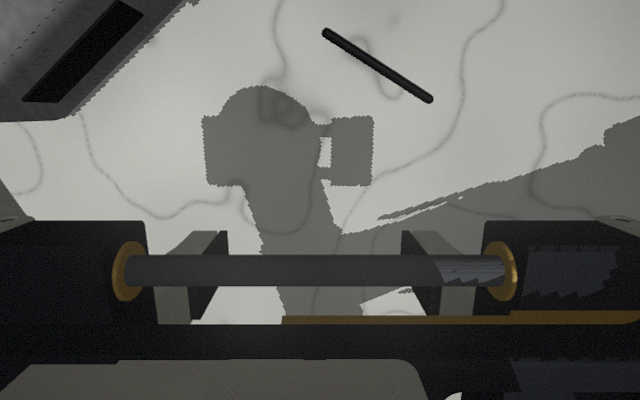

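The top view shows the reader at about (275–383, 153–247). Three vials stand on the right, near (429,198), (451,213) and (423,236). On the left there is one vial (232,204), with the jar (198,221) and the bottle (223,237) close to it. I'll zoom in for measuring.

```bash
cat > h.py <<'E'
from plant import *
import cv2,numpy as np
from scipy.spatial.transform import Rotation as R
def Rt(st): return R.from_euler('xyz',st["eef_rot"],degrees=True).as_matrix()
def cam(c,st=None):
    if "pose" in c: P=np.array(c["pose"])
    else:
        T=np.eye(4);T[:3,:3]=Rt(st);T[:3,3]=st["tcp_pos"];P=T@np.array(c["tool_from_camera"])
    return P,200/np.tan(np.radians(c["fovy"]/2)),c["cx"],c["cy"]
def ray(K,u,v,z):
    P,f,cx,cy=K
    d=P[:3,:3]@np.array([(u-cx)/f,-(v-cy)/f,-1]);o=P[:3,3]
    return o+d*(z-o[2])/d[2]
def proj(K,p):
    P,f,cx,cy=K
    q=P[:3,:3].T@(np.array(p)-P[:3,3]); return np.array([cx+f*q[0]/-q[2],cy-f*q[1]/-q[2]])
def save(im,name,box=None,s=1):
    im=im[:,:,::-1]
    if box: im=im[box[1]:box[3],box[0]:box[2]]
    im=cv2.resize(im,None,fx=s,fy=s,interpolation=cv2.INTER_CUBIC); im=np.clip(im.astype(float)*1.5,0,255).astype(np.uint8)
    cv2.imwrite(f"pics/{name}.png",im)
E
python3 - <<'E'
from h import *
im=cv2.imread("pics/top0.png")[:,:,::-1]
save(im,"topR",(265,145,465,255),4); save(im,"topL",(180,180,280,260),6)
im=cv2.imread("pics/scene0.png")[:,:,::-1]
save(im,"sc",(150,160,410,280),3)
print(np.round(Rt(get_state()),2))
E
```

```text
[[-0.   -0.42 -0.91]
 [-0.   -0.91  0.42]
 [-1.    0.   -0.  ]]
```

View pics/topR.png

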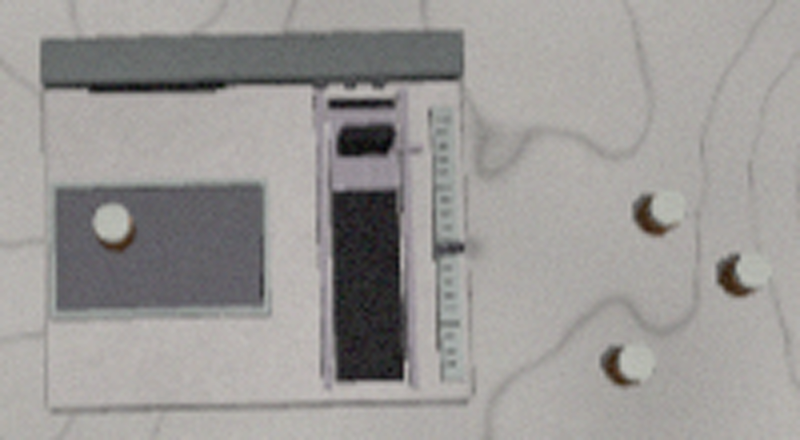

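View pics/sc.png

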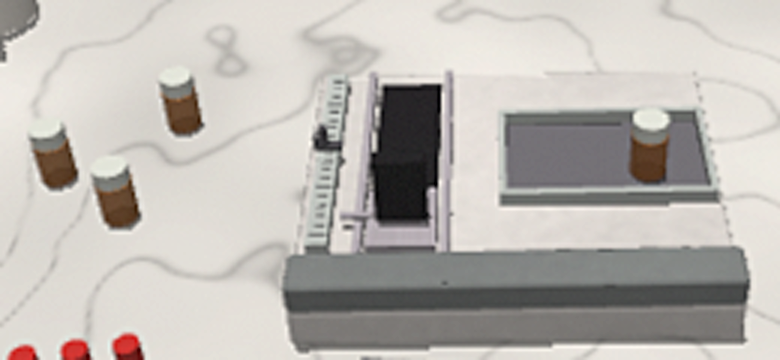

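The crop shows the rail's outer corners near (53,183), (266,180), (270,313) and (54,314). The pointer is near (412,150) and the mark clip near (450,248). The vial on the stage is at (112,223), and the three bench vial caps are at (667,210), (752,271) and (636,363).

Run:
```python
from h import *
c=capture("top");K=cam(c);im=c["image"].astype(int)
px=lambda u,v:((u+.5)/4+265-.5,(v+.5)/4+145-.5)
def cap(u,v,w=9):
    u,v=int(u),int(v);s=im[v-w:v+w,u-w:u+w].sum(2) if 0 else im[v-w:v+w,u-w:u+w]
    return s
for n,(u,v) in dict(v0=px(112,223),a=px(667,210),b=px(752,271),c=px(636,363),L=(232,203.5),jar=(198,220),bot=(221,235)).items():
    z={'v0':.08,'jar':.034,'bot':.115}.get(n,.05)
    print(n,np.round((u,v),1),np.round(ray(K,u,v,z),4))
for n,u,v,z in [("r1",53,183,.042),("r2",266,180,.042),("r3",270,313,.042),("r4",54,314,.042),("fl",47,405,.03),("fr",470,400,.03),("bl",40,40,.055),("br",463,30,.055),("pt",418,150,.04),("mark",450,248,.045),("g1",315,90,.04),("g2",327,388,.04),("f1",337,128,.096),("f2",390,125,.096)]:
    print(n,np.round(ray(K,*px(u,v),z),4))
```

```text
v0 [292.6 200.4] [0.5612 0.0991 0.08  ]
a [431.4 197.1] [ 0.5741 -0.2994  0.05  ]
b [452.6 212.4] [ 0.5294 -0.3587  0.05  ]
c [423.6 235.4] [ 0.4636 -0.2728  0.05  ]
L [232.  203.5] [0.5578 0.2755 0.05  ]
jar [198 220] [0.5124 0.3755 0.034 ]
bot [221 235] [0.4609 0.2901 0.115 ]
r1 [0.5972 0.1448 0.042 ]
r2 [ 0.5988 -0.0101  0.042 ]
r3 [ 0.5015 -0.0124  0.042 ]
r4 [0.5014 0.1429 0.042 ]
fl [0.437  0.1482 0.03  ]
fr [ 0.4393 -0.1562  0.03  ]
bl [0.701  0.1544 0.055 ]
br [ 0.7074 -0.1545  0.055 ]
pt [ 0.6211 -0.1213  0.04  ]
mark [ 0.5478 -0.1426  0.045 ]
g1 [ 0.6664 -0.0465  0.04  ]
g2 [ 0.4476 -0.0529  0.04  ]
f1 [ 0.6256 -0.0596  0.096 ]
f2 [ 0.6276 -0.0969  0.096 ]
```

Run:
```python
from h import *
st=get_state();M=Rt(st);a=np.degrees(np.arctan2(M[1,1],M[0,1]));print(a, (a-(-178.8)))
roll=np.radians(a+178.8);print(roll)
rr=roll/10;d=np.array([.025,-.03,0])
for i in range(10):
    print(np.round(M.T@d,3)); M=M@R.from_euler('x',rr).as_matrix()
```

```text
-115.14276372018068 63.65723627981933
1.1110283658028337
[ 0.     0.017 -0.035]
[ 0.     0.013 -0.037]
[ 0.     0.008 -0.038]
[ 0.     0.004 -0.039]
[ 0.    -0.    -0.039]
[ 0.    -0.005 -0.039]
[ 0.    -0.009 -0.038]
[ 0.    -0.013 -0.037]
[ 0.    -0.017 -0.035]
[ 0.    -0.021 -0.033]
```

```bash
python3 -m creep '{"jaw":[-1,-1,-1,-1,-1,-1,-1,-1,-1,-1],"translation":[[0,0.017,-0.035],[0,0.013,-0.037],[0,0.008,-0.038],[0,0.004,-0.039],[0,0,-0.039],[0,-0.005,-0.039],[0,-0.009,-0.038],[0,-0.013,-0.037],[0,-0.017,-0.035],[0,-0.021,-0.033]],"roll":[0.111,0.111,0.111,0.111,0.111,0.111,0.111,0.111,0.111,0.111]}' 30
python3 - <<'E'
from h import *
st=get_state();print(st["tcp_pos"],np.round(Rt(st),3),st["joints"].round(1))
E
```

```text
time_s: 1.2
tcp_pos: [0.5375, 0.3093, 0.2266]
eef_rot: [61.0, 90.0, 152.0]
contact_force: [0.8, 0.8, -0.0]
gripper_width: 0.0879
[0.53754596 0.3093212  0.2265707 ] [[-0.    -1.    -0.018]
 [ 0.    -0.018  1.   ]
 [-1.     0.     0.   ]] [ 47.9  15.4  -6.6  -0.  -67.9 -46.9]
```

```bash
python3 -m creep '{"jaw":[-1,-1,-1,-1,-1,-1,-1,-1,-1,-1],"translation":[[0,0.004,-0.05],[0,0.004,-0.05],[0,0.004,-0.05],[0,0.004,-0.05],[0,0.004,-0.05],[0,0.004,-0.05],[0,0.004,-0.05],[0,0.004,-0.05],[0,0.004,-0.05],[0,0.004,-0.05]],"roll":[0,0,0,0,0,0,0,0,0,0]}'
python3 - <<'E'
from h import *
st=get_state();c=capture("wrist");np.savez("w1.npz",im=c["image"],pos=st["tcp_pos"],rot=st["eef_rot"])
save(c["image"],"w1");K=cam(c,st)
print(st["tcp_pos"])
for n,p in dict(a=(.574,-.2994,.05),b=(.529,-.359,.05),c=(.4636,-.273,.05),pt=(.621,-.121,.04),mk=(.548,-.1426,.045)).items(): print(n,proj(K,p).round(1))
E
```

```text
time_s: 2.2
tcp_pos: [0.5073, -0.1904, 0.2268]
eef_rot: [-83.9, 90.0, 7.4]
contact_force: [0.9, 0.1, 0.4]
gripper_width: 0.0874
[ 0.50734921 -0.19038718  0.22680756]
a [245.3  62.3]
b [293.7  -7.7]
c [361.   94.5]
pt [209.3 235.5]
mk [274.8 219.8]
```

View pics/w1.png

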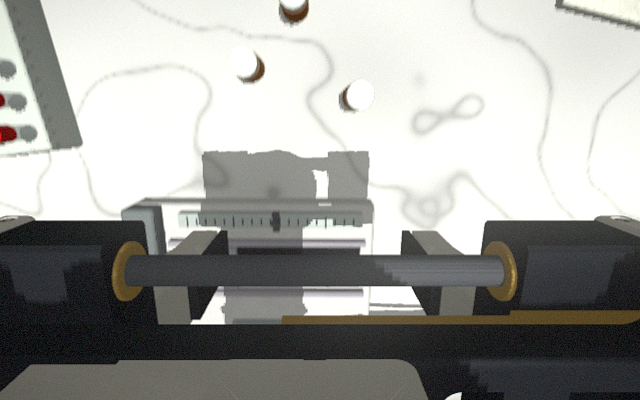

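The caps show at about (247,66) and (357,95), close to the positions predicted from the top view. The mark clip shows at (277,221).

Run:
```python
from h import *
st=get_state();c=capture("wrist");K=cam(c,st);im=c["image"]
m=((im.min(2)>150)&(im.max(2).astype(int)-im.min(2)<40)).astype(np.uint8)
for n,u,v in (("a",247,66),("c",358,95)):
    print(n,ray(K,u,v,.05).round(4),im[v,u],im[v-25,u])
save(im,"w1c",(200,0,420,140),3)
```

```text
a [ 0.5709 -0.3022  0.05  ] [182 188 181] [166 167 160]
c [ 0.465  -0.2782  0.05  ] [189 195 188] [161 162 156]
```

View pics/w1c.png

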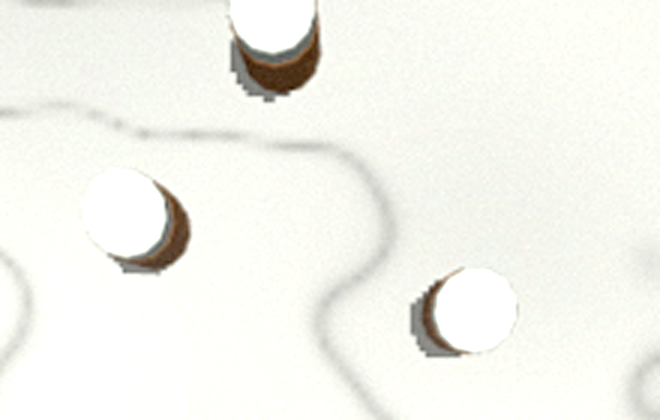

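The cap centres in this crop are a at (125,214) and c at (475,310), which gives full-image pixels (241.5,71) and (358,103).

Run:
```python
from h import *
st=get_state();c=capture("wrist");K=cam(c,st);M=Rt(st)
for n,u,v in (("a",241.5,71),("c",358,103)):
    p=ray(K,u,v,.05);t=p.copy();t[2]=.017;print(n,p.round(4),(M.T@(t-st["tcp_pos"])).round(4))
print(st["tcp_pos"])
```

```text
a [ 0.5762 -0.295   0.05  ] [ 0.2092 -0.068  -0.1027]
c [ 0.4648 -0.2678  0.05  ] [ 0.2093  0.043  -0.0737]
[ 0.50671054 -0.19330235  0.2262436 ]
```

```bash
python3 -m creep '{"jaw":[-1,-1,-1,-1,-1,-1,-1,-1,-1,-1],"translation":[[0,0.014,-0.025],[0,0.014,-0.025],[0,0.015,-0.026],[0.03,0,0],[0.04,0,0],[0.04,0,0],[0.04,0,0],[0.03,0,0],[0.02,0,0],[0.009,0,0]],"roll":[0,0,0,0,0,0,0,0,0,0]}'
python3 - <<'E'
from h import *
st=get_state();c=capture("wrist");save(c["image"],"w2");print(st["tcp_pos"],st["contact_force"])
E
```

```text
time_s: 3.35
tcp_pos: [0.4657, -0.2641, 0.0156]
eef_rot: [76.0, 89.8, 167.3]
contact_force: [-0.6, 0.2, 0.6]
gripper_width: 0.0875
[ 0.46570799 -0.26413211  0.01558588] [-0.59112029  0.20554324  0.57755478]
```

View pics/w2.png

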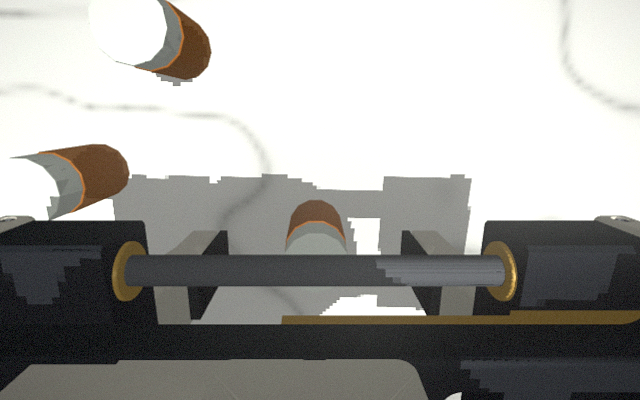

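The vial stands between the open fingers. Its lower far edge is at (317,200).

Run:
```python
from h import *
st=get_state();c=capture("wrist");K=cam(c,st);print(st["tcp_pos"],ray(K,317,200.5,0))
```

```text
[ 0.46565015 -0.2642272   0.01528696] [ 0.46412264 -0.28386488  0.        ]
```

```bash
python3 -m creep '{"jaw":[-1,-1,1,1,1,1,1,1,1,1],"translation":[[-0.003,0,-0.006],[0,0,0],[0,0,0],[0,0,0],[0,0,0],[0,0,0],[0,0,0],[0,0,0],[-0.01,0,0],[-0.03,0,0]],"roll":[0,0,0,0,0,0,0,0,0,0]}' 20; python3 -c "
from h import *
st=get_state();print(st['tcp_pos'],(Rt(st)).round(3))"
```

```text
time_s: 4.45
tcp_pos: [0.4647, -0.2709, 0.0591]
eef_rot: [75.0, 89.7, 166.3]
contact_force: [-0.0, -0.1, 0.2]
gripper_width: 0.0292
[ 0.4647028  -0.27089502  0.05909561] [[-0.005 -1.    -0.022]
 [ 0.001 -0.022  1.   ]
 [-1.     0.005  0.001]]
```

```bash
python3 -m creep '{"jaw":[1,1,1,1,1,1,1,1,1,1],"translation":[[-0.045,0,0],[-0.045,0,0],[0,-0.01,0.03],[0,-0.014,0.045],[0,-0.014,0.045],[0,-0.014,0.045],[0,-0.014,0.045],[0,-0.014,0.045],[0,-0.011,0.035],[0,0,0]],"roll":[0,0,0,0,0,0,0,0,0,0]}'
python3 - <<'E'
from h import *
st=get_state();c=capture("top");save(c["image"],"t3",(265,145,465,255),4);print(st["tcp_pos"],st["gripper_width"])
c=capture("wrist");save(c["image"],"w3")
E
```

```text
time_s: 5.45
tcp_pos: [0.5528, 0.0243, 0.1514]
eef_rot: [-76.4, 89.9, 15.1]
contact_force: [-0.6, -1.1, 0.3]
gripper_width: 0.0003
[0.55275147 0.02429828 0.15135746] 0.00030104656763261953
```

View pics/w3.png

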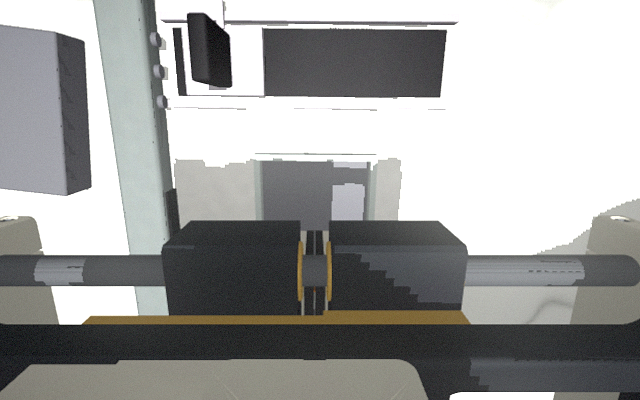

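The fingers are shut on nothing at (315,230), so the vial was lost. I'll look for it.

Run:
```python
from h import *
c=capture("top");save(c["image"],"t4",(265,145,465,255),4)
c=capture("scene");save(c["image"],"s4",(130,150,410,290),2.8)
```

```text
(no output)
```

View pics/t4.png

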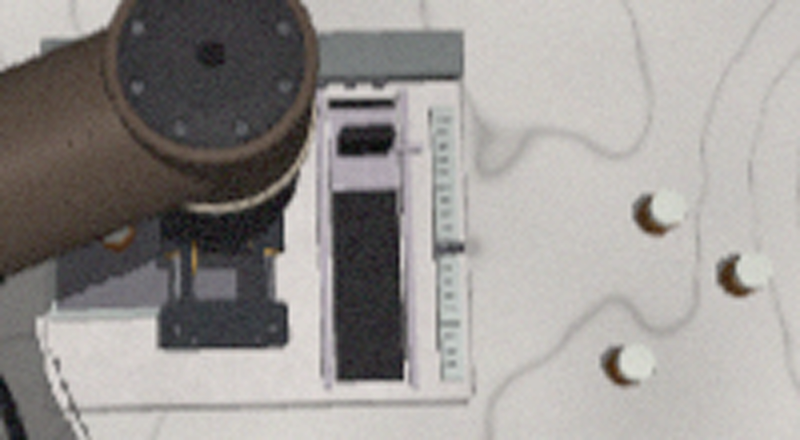

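View pics/s4.png

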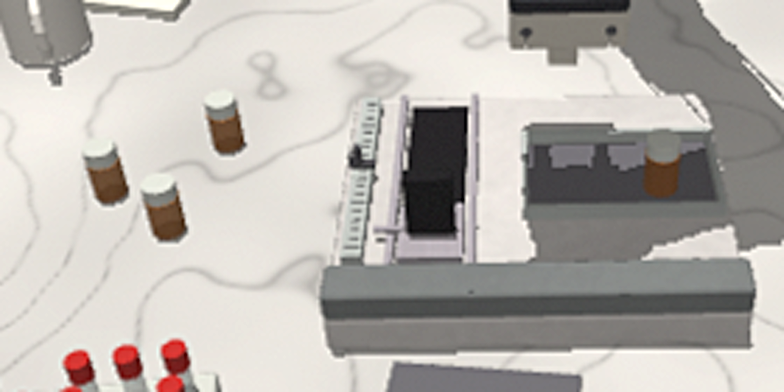

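The vial never left its place; the fingers had not finished closing when I lifted. I'll go back with the jaws pre-opened part way.

```bash
python3 -m creep '{"jaw":[-0.3,-0.3,-0.3,-0.3,-0.3,-0.3,-0.3,-0.3,-0.3,-0.3],"translation":[[0,0.01,-0.035],[0,0.014,-0.045],[0,0.014,-0.045],[0,0.014,-0.045],[0,0.014,-0.045],[0,0.014,-0.045],[0,0.011,-0.032],[0.02,0,0],[0.03,0,0],[0.03,0,0]],"roll":[0,0,0,0,0,0,0,0,0,0]}'
python3 - <<'E'
from h import *
st=get_state();c=capture("wrist");save(c["image"],"w5");print(st["tcp_pos"],st["gripper_width"])
st=get_state();print(st["tcp_pos"],st["gripper_width"])
print((Rt(st).T@(np.array([.4647,-.270,.018])-st["tcp_pos"])).round(4))
E
```

```text
time_s: 6.65
tcp_pos: [0.4658, -0.2751, 0.0705]
eef_rot: [-102.1, 89.9, -11.1]
contact_force: [0.2, 0.9, -0.0]
gripper_width: 0.0567
[ 0.46583152 -0.27509513  0.07049406] 0.0567029988476131
[ 0.46277839 -0.27379503  0.06541849] 0.05674495231590327
[ 0.0474 -0.0022  0.0037]
```

View pics/w5.png

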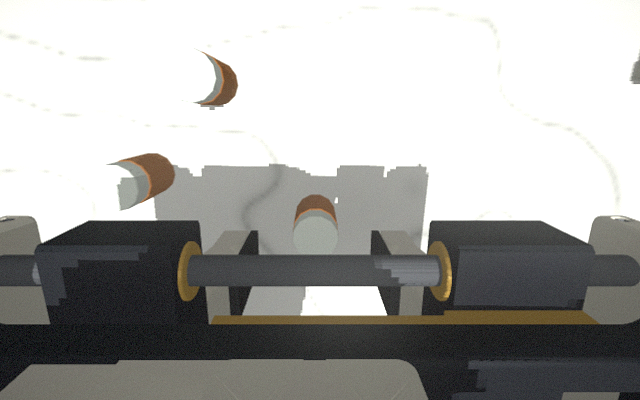

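The vial is centred between the jaws at (315,225). Descending and closing.

```bash
python3 -m creep '{"jaw":[-0.3,-0.3,-0.3,1,1,1,1,1,1,1],"translation":[[0.02,-0.001,0.002],[0.02,0,0.002],[0.006,0,0],[0,0,0],[0,0,0],[0,0,0],[0,0,0],[0,0,0],[0,0,0],[0,0,0]],"roll":[0,0,0,0,0,0,0,0,0,0]}' 20; python3 -c "
from h import *
st=get_state();print(st['tcp_pos'],st['gripper_width'])"
```

```text
time_s: 7.7
tcp_pos: [0.468, -0.2695, 0.0253]
eef_rot: [-119.7, 89.9, -28.4]
contact_force: [-2.0, 0.1, 6.7]
gripper_width: 0.0274
[ 0.46802269 -0.26953088  0.02531507] 0.027384958067413628
```

Run:
```python
from h import *
c=capture("wrist");save(c["image"],"w6")
c=capture("scene");save(c["image"],"s6",(130,100,330,250),3)
st=get_state();print(st['tcp_pos'],st['contact_force'],st['gripper_width'])
```

```text
[ 0.46800442 -0.26951898  0.02531302] [-1.78253383  0.65114593  5.97997456] 0.027157126444614856
```

View pics/w6.png

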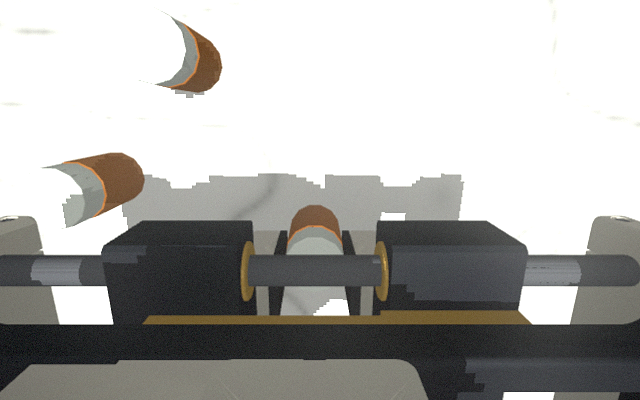

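View pics/s6.png

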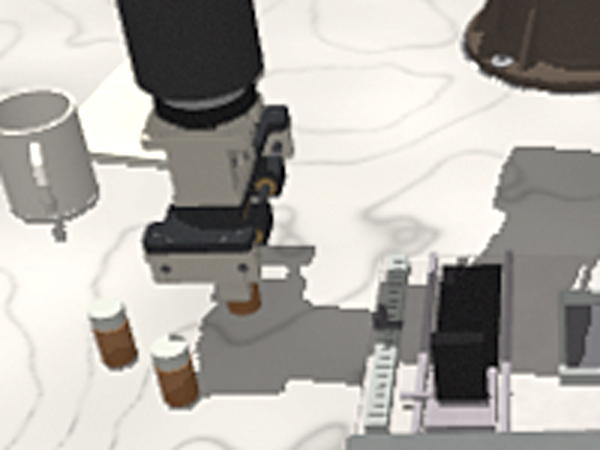

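The vial is between the fingers, gripped at the cap (width 27 mm). I'll lift slowly and check that it holds.

```bash
python3 -m creep '{"jaw":[1,1,1,1,1,1,1,1,1,1],"translation":[[0,0,0],[0,0,0],[-0.005,0,0],[-0.01,0,0],[-0.015,0,0],[-0.02,0,0],[-0.02,0,0],[-0.02,0,0],[-0.02,0,0],[0,0,0]],"roll":[0,0,0,0,0,0,0,0,0,0]}' 35;  python3 - <<'E'
from h import *
c=capture("wrist");save(c["image"],"w7")
c=capture("scene");save(c["image"],"s7",(130,80,330,250),3)
st=get_state();print(st['tcp_pos'],st['contact_force'],st['gripper_width'])
E
```

```text
time_s: 8.8
tcp_pos: [0.4694, -0.2699, 0.1381]
eef_rot: [-107.5, 89.7, -16.2]
contact_force: [0.9, -0.3, -0.7]
gripper_width: 0.0267
[ 0.46779972 -0.26928714  0.13532731] [-0.27684978 -0.42400844 -0.49508164] 0.026746367342791167
```

View pics/s7.png

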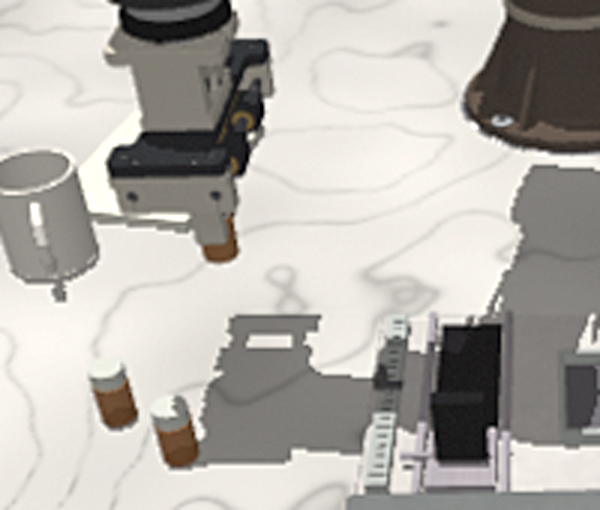

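View pics/w7.png

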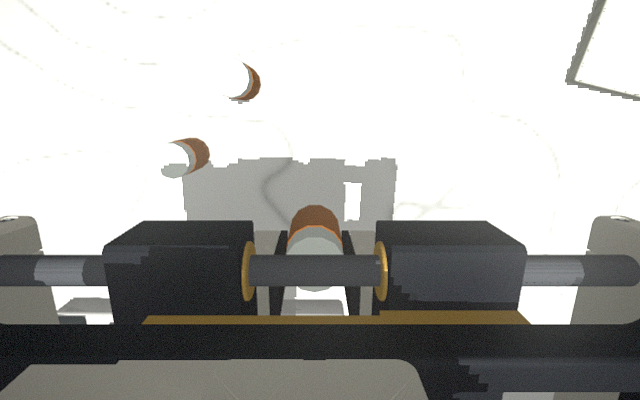

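The vial is held well, upright in the jaws. Carrying it to the stage.

```bash
python3 -m creep '{"jaw":[1,1,1,1,1,1,1,1,1,1],"translation":[[0,-0.009,0.02],[0,-0.012,0.04],[0,-0.012,0.045],[0,-0.012,0.045],[0,-0.012,0.045],[0,-0.012,0.045],[0,-0.012,0.03],[0,-0.008,0.018],[0.02,0,0],[0.02,0,0]],"roll":[0,0,0,0,0,0,0,0,0,0]}'
python3 - <<'E'
from h import *
c=capture("wrist");save(c["image"],"w8")
c=capture("scene");save(c["image"],"s8",(230,100,430,270),3)
st=get_state();print(st['tcp_pos'],st['contact_force'],st['gripper_width'])
print((Rt(st).T@(np.array([.55,.021,.060])-st["tcp_pos"])).round(4))
E
```

```text
time_s: 9.9
tcp_pos: [0.5504, 0.0211, 0.0937]
eef_rot: [38.1, 90.0, 129.5]
contact_force: [-0.3, -0.6, 0.3]
gripper_width: 0.0267
[0.54789521 0.01967987 0.09147098] [ 0.21094573 -1.48309926  0.2947807 ] 0.027030694411974664
[ 0.0315 -0.0023  0.0013]
```

View pics/s8.png

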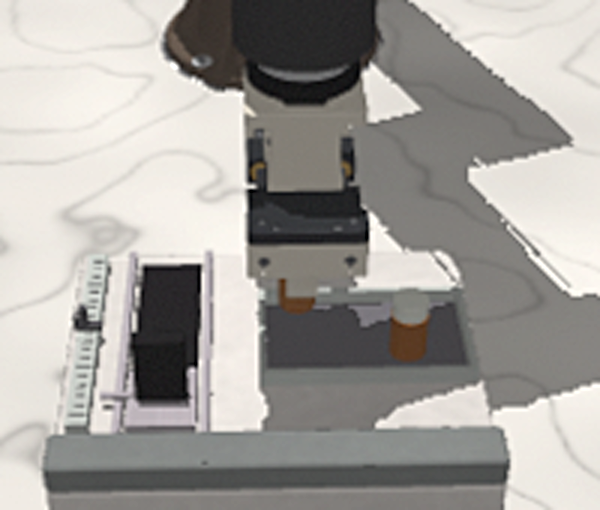

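View pics/w8.png

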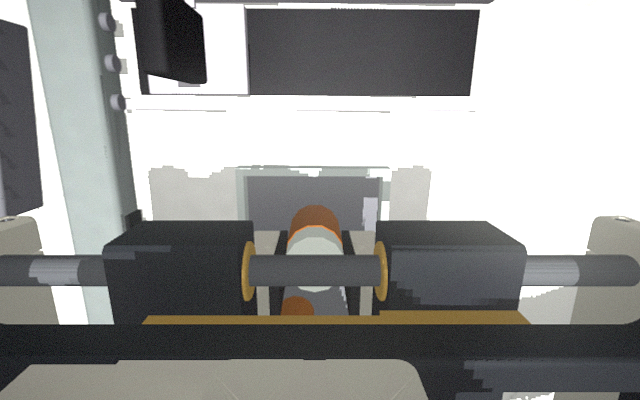

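The vial hangs centred over the stage: the stage's near-side rail runs along rows 168–176 between columns 237 and 391, and the vial is at column 315. I'll check the clearance in y.

Run:
```python
from h import *
st=get_state();c=capture("wrist");K=cam(c,st)
print(st["tcp_pos"],ray(K,237,168,.042),ray(K,391,167,.042),ray(K,315,176.5,.042))
for z in (.065,.069,.073): print(ray(K,315,206,z))
```

```text
[0.54789521 0.01967987 0.09147098] [ 0.59639131 -0.0109894   0.042     ] [ 0.49934184 -0.01361874  0.042     ] [ 0.54717448 -0.00654996  0.042     ]
[0.54711725 0.00633392 0.065     ]
[0.54718325 0.00518878 0.069     ]
[0.54724926 0.00404363 0.073     ]
```

```bash
python3 -m creep '{"jaw":[1,1,1,1,1,1,1,1,1,1],"translation":[[0.012,0,0.001],[0.01,0,0],[0.006,0,0],[0.003,0,0],[0.002,0,0],[0.001,0,0],[0.001,0,0],[0.001,0,0],[0,0,0],[0,0,0]],"roll":[0,0,0,0,0,0,0,0,0,0]}'
python3 - <<'E'
from h import *
st=get_state();print(st['tcp_pos'],st['contact_force'],st['gripper_width'])
E
```

```text
time_s: 11.05
tcp_pos: [0.5503, 0.0215, 0.0587]
eef_rot: [-72.7, 90.0, 18.5]
contact_force: [-0.3, 0.4, -0.8]
gripper_width: 0.0269
[0.55031107 0.02152189 0.05868281] [-0.32903902  0.4458872  -0.81555603] 0.026888569826547703
```

```bash
python3 -m creep '{"jaw":[1,1,1,1,1,1,1,1,1,1],"translation":[[0.001,0,0],[0.001,0,0],[0.001,0,0],[0.001,0,0],[0,0,0],[0,0,0],[0,0,0],[0,0,0],[0,0,0],[0,0,0]],"roll":[0,0,0,0,0,0,0,0,0,0]}'
python3 - <<'E'
from h import *
st=get_state();print(st['tcp_pos'],st['contact_force'],st['gripper_width'])
E
```

```text
time_s: 12.05
tcp_pos: [0.5503, 0.0215, 0.0553]
eef_rot: [-108.8, 90.0, -17.5]
contact_force: [-3.4, 0.6, 8.5]
gripper_width: 0.0268
[0.55030634 0.02150102 0.05533799] [-3.42590772  0.56273523  8.49748404] 0.026769856706411816
```

Contact (8.5 N) at z 0.0553, as expected for the stage. Releasing, then rising.

```bash
python3 -m creep '{"jaw":[-0.3,-0.3,-0.3,-0.3,-0.3,-0.3,-0.3,-0.3,-0.3,-0.3],"translation":[[0,0,0],[0,0,0],[0,0,0],[0,0,0],[-0.01,0,0],[-0.02,0,0],[-0.03,0,0],[-0.03,0,0],[0,0,-0.03],[0,0,-0.045]],"roll":[0,0,0,0,0,0,0,0,0,0]}'
python3 - <<'E'
from h import *
c=capture("scene");save(c["image"],"s9",(230,100,430,270),3)
st=get_state();print(st['tcp_pos'],st['contact_force'],st['gripper_width'])
print((Rt(st).T@(np.array([.575,-.297,.1])-st["tcp_pos"])).round(4))
E
```

```text
time_s: 13.05
tcp_pos: [0.5531, -0.0526, 0.1468]
eef_rot: [-78.4, 89.8, 13.1]
contact_force: [0.9, -0.3, -0.2]
gripper_width: 0.0571
[ 0.55174419 -0.05843599  0.14599744] [ 0.06832545 -4.00861287  0.1478959 ] 0.05692359722367499
[ 0.0462 -0.0179 -0.239 ]
```

View pics/s9.png

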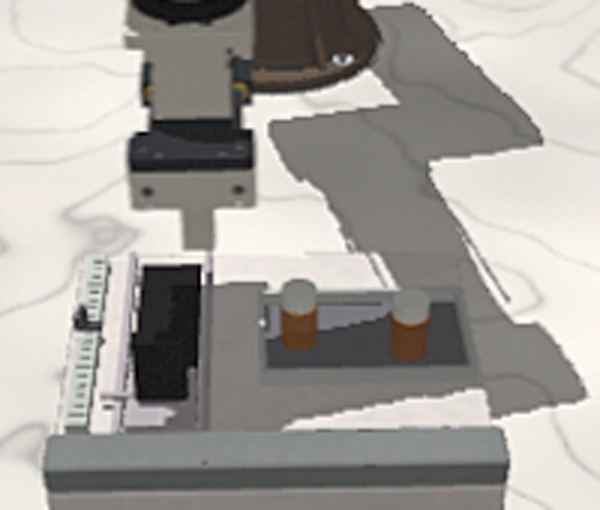

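The first vial stands upright on the stage, at (297,315) in this crop. Next is vial a.

```bash
python3 -m creep '{"jaw":[-0.3,-0.3,-0.3,-0.3,-0.3,-0.3,-0.3,-0.3,-0.3,-0.3],"translation":[[0,-0.003,-0.045],[0,-0.003,-0.045],[0,-0.003,-0.045],[0,-0.003,-0.045],[0,-0.003,-0.04],[0,-0.002,-0.017],[0,0,0],[0.02,0,0],[0.03,0,0],[0.026,0,0]],"roll":[0,0,0,0,0,0,0,0,0,0]}'
python3 - <<'E'
from h import *
c=capture("wrist");save(c["image"],"w10")
st=get_state();print(st['tcp_pos'],st['contact_force'],st['gripper_width'])
print((Rt(st).T@(np.array([.575,-.297,.02])-st["tcp_pos"])).round(4))
E
```

```text
time_s: 14.1
tcp_pos: [0.5742, -0.2888, 0.0682]
eef_rot: [-75.8, 90.0, 15.5]
contact_force: [-0.3, -0.5, 0.4]
gripper_width: 0.057
[ 0.57152465 -0.28789304  0.06342406] [-2.24247214  0.37367568 -4.2470467 ] 0.05702981912590624
[ 0.0434 -0.0035 -0.0093]
```

View pics/w10.png

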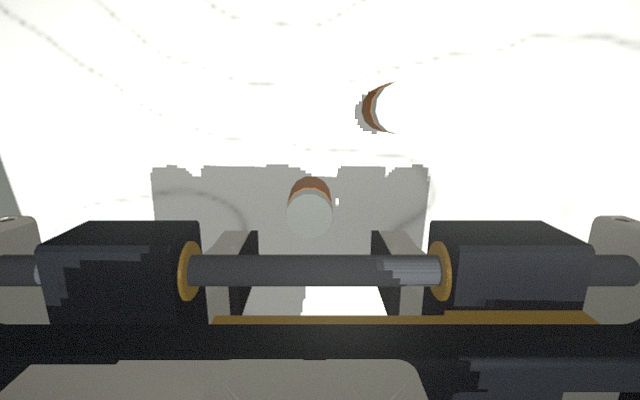

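Run:
```python
from h import *
st=get_state();c=capture("wrist");K=cam(c,st);print(st["tcp_pos"],ray(K,310,177.5,0),ray(K,309.5,214,.05))
```

```text
[ 0.57152465 -0.28789304  0.06342406] [ 0.5740147  -0.31043244  0.        ] [ 0.5738441 -0.3003814  0.05     ]
```

```bash
python3 -m creep '{"jaw":[-0.3,-0.3,-0.3,1,1,1,1,1,1,1],"translation":[[0,-0.002,-0.01],[0.022,0,0],[0.02,0,0],[0,0,0],[0,0,0],[0,0,0],[0,0,0],[0,0,0],[0,0,0],[0,0,0]],"roll":[0,0,0,0,0,0,0,0,0,0]}' 30; python3 -c "
from h import *
st=get_state();print(st['tcp_pos'],st['gripper_width'],st['contact_force'])"
```

```text
time_s: 15.2
tcp_pos: [0.5772, -0.3002, 0.0279]
eef_rot: [-113.9, 89.9, -22.6]
contact_force: [-0.8, 2.3, 5.7]
gripper_width: 0.0272
[ 0.5772229  -0.30024153  0.02792732] 0.02716104853601819 [-0.83298572  2.30108569  5.70932641]
```

```bash
python3 -m creep '{"jaw":[1,1,1,1,1,1,1,1,1,1],"translation":[[-0.005,0,0],[-0.01,0,0],[-0.025,0,0],[-0.04,0,0],[-0.04,0,0],[0,0.002,0.025],[0,0.003,0.045],[0,0.003,0.045],[0,0.003,0.045],[0,0.003,0.045]],"roll":[0,0,0,0,0,0,0,0,0,0]}'
python3 - <<'E'
from h import *
c=capture("scene");save(c["image"],"s11",(150,80,410,270),3)
st=get_state();print(st['tcp_pos'],st['contact_force'],st['gripper_width'])
print((Rt(st).T@(np.array([.55,.060,.1])-st["tcp_pos"])).round(4))
E
```

```text
time_s: 16.2
tcp_pos: [0.5574, -0.0938, 0.1474]
eef_rot: [-84.4, 90.0, 6.9]
contact_force: [1.2, 0.6, -0.8]
gripper_width: 0.027
[ 0.55720156 -0.08895565  0.14754165] [-2.49735803  4.14815419 -2.20760504] 0.026919127139155143
[0.0477 0.0037 0.149 ]
```

View pics/s11.png

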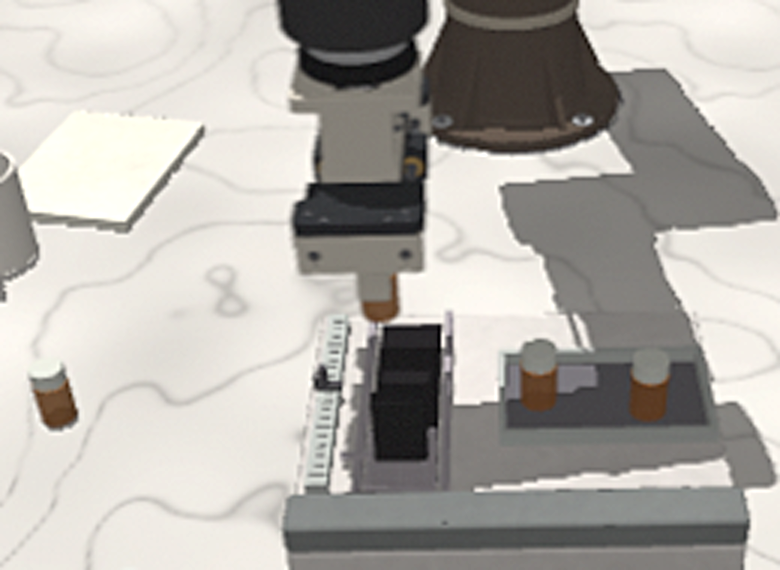

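```bash
python3 -m creep '{"jaw":[1,1,1,1,1,1,1,1,1,1],"translation":[[0,0.001,0.04],[0,0.001,0.04],[0,0.001,0.04],[0,0.001,0.025],[0,0,0],[0,0,0],[0,0,0],[0,0,0],[0,0,0],[0,0,0]],"roll":[0,0,0,0,0,0,0,0,0,0]}'
python3 - <<'E'
from h import *
st=get_state();print(st['tcp_pos'],st['gripper_width'])
c=capture("wrist");save(c["image"],"w12")
c=capture("scene");save(c["image"],"s12",(270,120,410,240),5)
K=cam(c);print(ray(K,329.3,195.7,.08),ray(K,366.7,198,.08))
E
```

```text
time_s: 17.25
tcp_pos: [0.5507, 0.0489, 0.1466]
eef_rot: [120.6, 90.0, -148.2]
contact_force: [0.2, 0.6, -0.1]
gripper_width: 0.0265
[0.5506685  0.04891262 0.14656452] 0.026544211423492923
[0.5497303  0.01901327 0.08      ] [0.55867803 0.10103243 0.08      ]
```

View pics/s12.png

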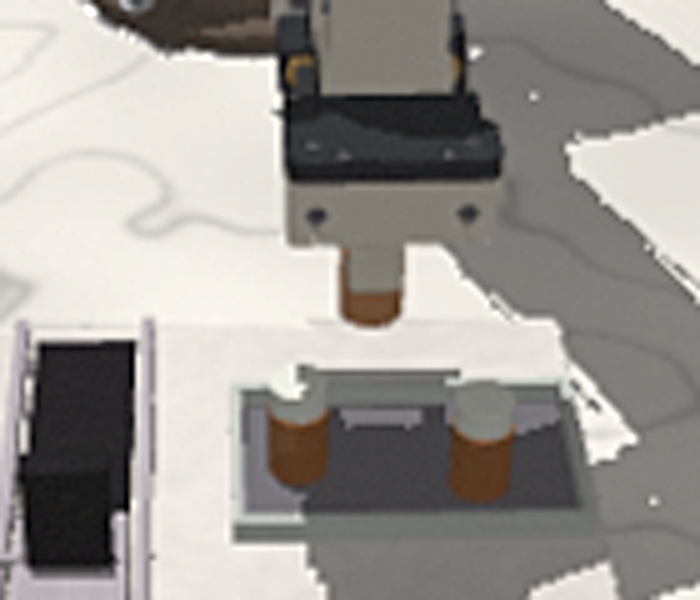

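View pics/w12.png

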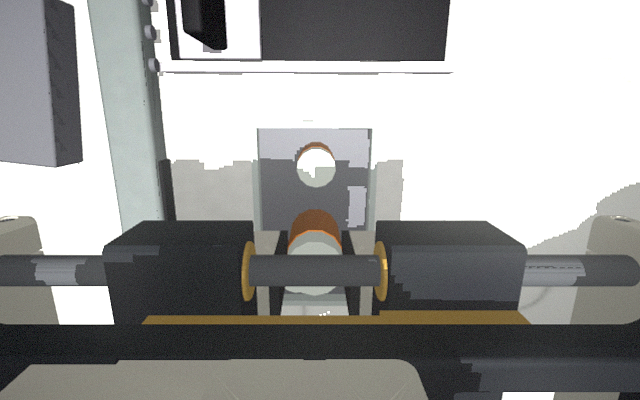

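```bash
python3 -m creep '{"jaw":[1,1,1,1,1,1,1,1,1,1],"translation":[[0,0.001,0.011],[0,0,0],[0.02,0,0],[0.025,0,0],[0.02,0,0],[0.01,0,0],[0.005,0,0],[0.003,0,0],[0.001,0,0],[0,0,0]],"roll":[0,0,0,0,0,0,0,0,0,0]}'
python3 - <<'E'
from h import *
st=get_state();print(st['tcp_pos'],st['contact_force'],st['gripper_width'])
E
```

```text
time_s: 18.35
tcp_pos: [0.5498, 0.0607, 0.0632]
eef_rot: [-69.4, 89.9, 21.9]
contact_force: [0.4, 0.2, -0.5]
gripper_width: 0.0266
[0.54982344 0.0606998  0.06315795] [ 0.42059973  0.16416406 -0.51312348] 0.026648553488638264
```

```bash
python3 -m creep '{"jaw":[1,1,1,1,1,1,1,1,1,1],"translation":[[0.001,0,0],[0.001,0,0],[0.001,0,0],[0.001,0,0],[0.001,0,0],[0.001,0,0],[0,0,0],[0,0,0],[0,0,0],[0,0,0]],"roll":[0,0,0,0,0,0,0,0,0,0]}'
python3 - <<'E'
from h import *
st=get_state();print(st['tcp_pos'],st['contact_force'],st['gripper_width'])
E
```

```text
time_s: 19.35
tcp_pos: [0.5496, 0.0605, 0.0578]
eef_rot: [-97.5, 90.0, -6.2]
contact_force: [-4.2, 0.9, 13.2]
gripper_width: 0.0269
[0.54958288 0.06050636 0.05782467] [-4.2453068   0.91462318 13.20079673] 0.026935365386535053
```

Firm contact at z 0.0578, as expected. Releasing and rising.

```bash
python3 -m creep '{"jaw":[-0.3,-0.3,-0.3,-0.3,-0.3,-0.3,-0.3,-0.3,-0.3,-0.3],"translation":[[-0.001,0,0],[0,0,0],[0,0,0],[0,0,0],[0,0,0],[-0.01,0,0],[-0.02,0,0],[-0.03,0,0],[-0.04,0,0],[0,0,0]],"roll":[0,0,0,0,0,0,0,0,0,0]}'
python3 - <<'E'
from h import *
st=get_state();print(st['tcp_pos'],st['contact_force'],st['gripper_width'])
c=capture("wrist");save(c["image"],"w14");K=cam(c,st)
c=capture("scene");save(c["image"],"s14",(230,100,430,270),3)
print(proj(K,(.627,-.078,.096)))
E
```

```text
time_s: 20.35
tcp_pos: [0.5527, 0.0614, 0.1638]
eef_rot: [-75.7, 89.4, 15.6]
contact_force: [0.0, 0.2, -0.1]
gripper_width: 0.0568
[0.5527269  0.06139567 0.16384772] [ 0.04130622  0.21776971 -0.13034583] 0.056765115154054746
[196.38959192 -17.81365462]
```

View pics/s14.png

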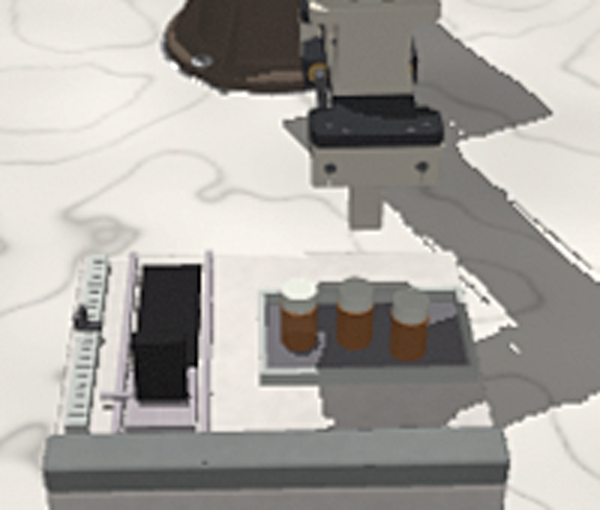

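View pics/w14.png

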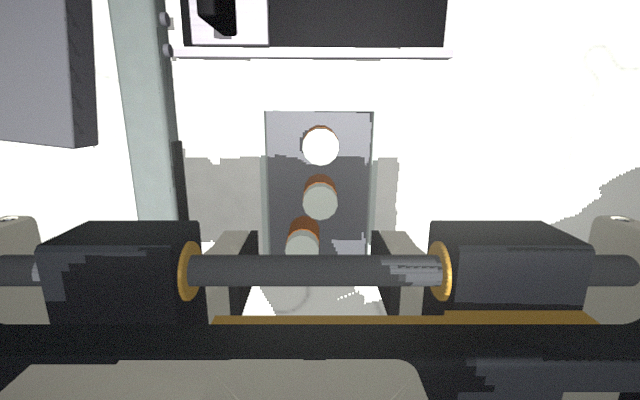

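Three vials stand upright on the stage. Next I'll move to look down on the shutter, pointer and mark.

```bash
python3 -m creep '{"jaw":[-0.3,-0.3,-0.3,-0.3,-0.3,-0.3,-0.3,-0.3,-0.3,-0.3],"translation":[[-0.01,-0.008,-0.03],[-0.01,-0.008,-0.04],[-0.01,-0.008,-0.03],[0,-0.008,-0.011],[0,0,0],[0,0,0],[0,0,0],[0,0,0],[0,0,0],[0,0,0]],"roll":[0,0,0,0,0,0,0,0,0,0]}'
python3 - <<'E'
from h import *
st=get_state();print(st['tcp_pos'],Rt(st).round(4))
c=capture("wrist");cv2.imwrite("pics/w15raw.png",c["image"][:,:,::-1]);save(c["image"],"w15",(150,0,480,230),2.4);K=cam(c,st)
c=capture("top");cv2.imwrite("pics/t15raw.png",c["image"][:,:,::-1]);save(c["image"],"t15",(340,155,390,255),6)
E
```

```text
time_s: 21.45
tcp_pos: [0.5838, -0.0493, 0.1876]
eef_rot: [-63.4, 90.0, 27.9]
contact_force: [0.4, -0.7, -0.2]
gripper_width: 0.0565
[ 0.58376696 -0.04925619  0.18760599] [[ 0.     -0.9997 -0.0228]
 [ 0.     -0.0228  0.9997]
 [-1.     -0.      0.    ]]
```

View pics/w15.png

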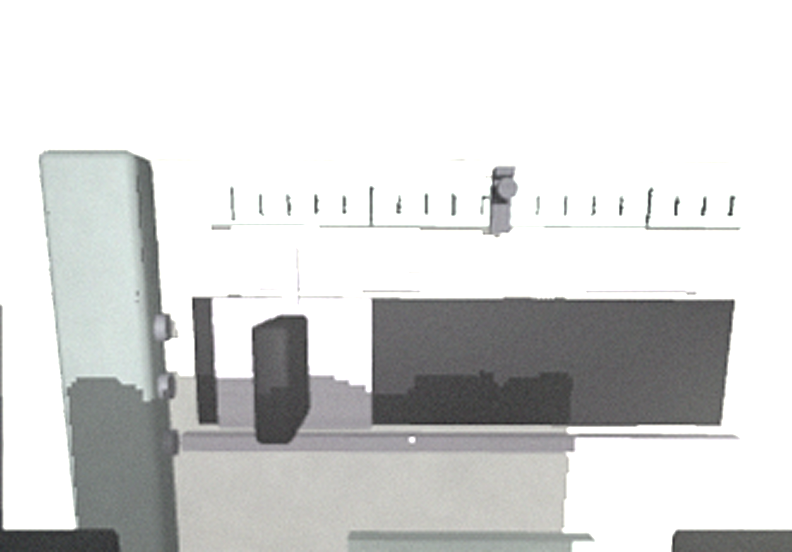

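It's overexposed by my brightening, so I'll view the raw crop.

Run:
```python
import cv2,numpy as np
im=cv2.imread("pics/w15raw.png")[50:200,230:400].astype(float)
im=np.clip((im-60)*1.45,0,255).astype(np.uint8)
cv2.imwrite("pics/w15b.png",cv2.resize(im,None,fx=4.5,fy=4,interpolation=cv2.INTER_CUBIC)[:600])
```

```text
(no output)
```

View pics/w15b.png

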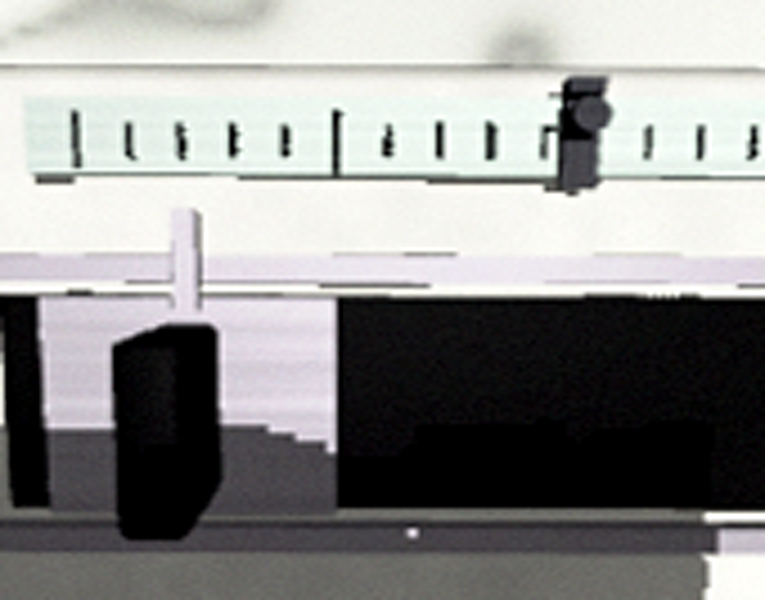

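View pics/t15.png

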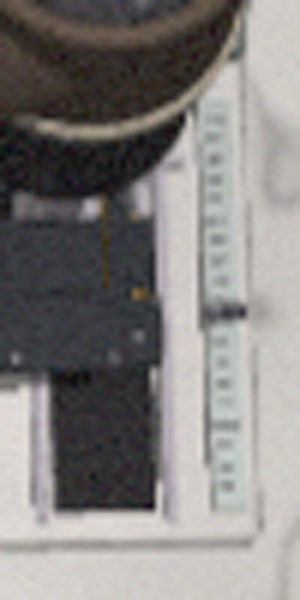

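The crop shows the pointer tip at about (185,212) and the clip's inner end at (579,188). In full-image pixels that is (271.1,103) and (358.7,97).

Run:
```python
from h import *
st=get_state();c=capture("wrist");K=cam(c,st)
f=lambda u,v:(230+(u+.5)/4.5-.5,50+(v+.5)/4-.5)
yaw=np.radians(1.3);rx=np.array([np.cos(yaw),np.sin(yaw),0])
for z in (.040,.043,.046):
    p=ray(K,*f(185,212),z);q=[ray(K,*f(579.5,187),z),ray(K,*f(584,90),z)]
    print(z,p.round(4),[ (a.round(4),round((p-a)@rx,5)) for a in q])
t=[ray(K,*f(u,130),.042) for u in (76,337)];print("ticks5",np.linalg.norm(t[0]-t[1]))
e=[ray(K,*f(u,v),.042) for u,v in ((35,181),(560,181))];print(e, np.degrees(np.arctan2(*(e[0]-e[1])[1::-1])))
for u,v,z in ((115,342,.096),(218,325,.096),(118,535,.096),(190,537,.096),(222,480,.040),(218,325,.04)): print(ray(K,*f(u,v),z).round(4))
```

```text
0.04 [ 0.6233 -0.122   0.04  ] [(array([ 0.5461, -0.129 ,  0.04  ]), np.float64(0.07728)), (array([ 0.5464, -0.1491,  0.04  ]), np.float64(0.07747))]
0.043 [ 0.6229 -0.1219  0.043 ] [(array([ 0.5465, -0.1289,  0.043 ]), np.float64(0.07653)), (array([ 0.5468, -0.1488,  0.043 ]), np.float64(0.07671))]
0.046 [ 0.6225 -0.1219  0.046 ] [(array([ 0.5469, -0.1288,  0.046 ]), np.float64(0.07577)), (array([ 0.5472, -0.1485,  0.046 ]), np.float64(0.07595))]
ticks5 0.05014755635650485
[array([ 0.65203016, -0.12778031,  0.042     ]), array([ 0.55023437, -0.13012136,  0.042     ])] 1.317432094856092
[ 0.628  -0.0975  0.096 ]
[ 0.6111 -0.101   0.096 ]
[ 0.6283 -0.061   0.096 ]
[ 0.6161 -0.0609  0.096 ]
[ 0.6162 -0.0623  0.04  ]
[ 0.6169 -0.0976  0.04  ]
```

The travel needed is about 76.5 mm, and the tick scale agrees (5 ticks measure 50.1 mm). The fin is centred at about (0.6222, -0.079). Moving above it with the jaws narrowed.

```bash
python3 -m creep '{"jaw":[0.2,0.2,0.2,0.2,0.2,0.2,0.2,0.2,0.2,0.2],"translation":[[0,-0.013,-0.01],[0,-0.013,-0.01],[0,-0.012,-0.01],[0,0,0],[0.02,0,0],[0.03,0,0],[0.02,0,0],[0.006,0,0],[0,0,0],[0,0,0]],"roll":[0,0,0,0,0,0,0,0,0,0]}'
python3 - <<'E'
from h import *
st=get_state();print(st['tcp_pos'],st["gripper_width"],Rt(st).round(4))
c=capture("wrist");save(c["image"]*.7,"w16")
c=capture("scene");save(c["image"],"s16",(230,100,430,270),3)
E
```

```text
time_s: 22.6
tcp_pos: [0.6232, -0.0788, 0.1127]
eef_rot: [-97.1, 89.9, -5.8]
contact_force: [-0.9, 0.2, -0.7]
gripper_width: 0.0349
[ 0.62315419 -0.07880481  0.11273501] 0.034912695026267274 [[ 1.400e-03 -9.997e-01 -2.240e-02]
 [-1.000e-04 -2.240e-02  9.997e-01]
 [-1.000e+00 -1.400e-03 -2.000e-04]]
```

View pics/w16.png

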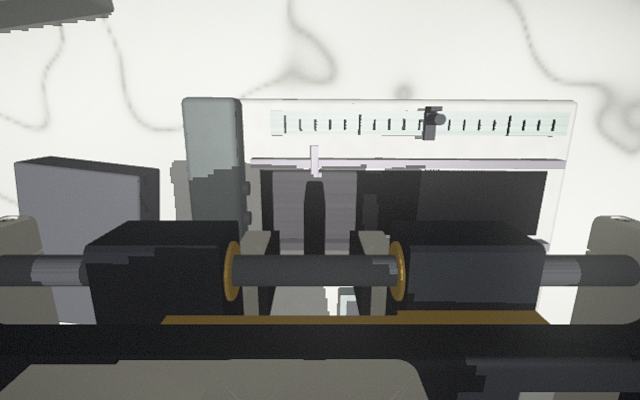

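View pics/s16.png

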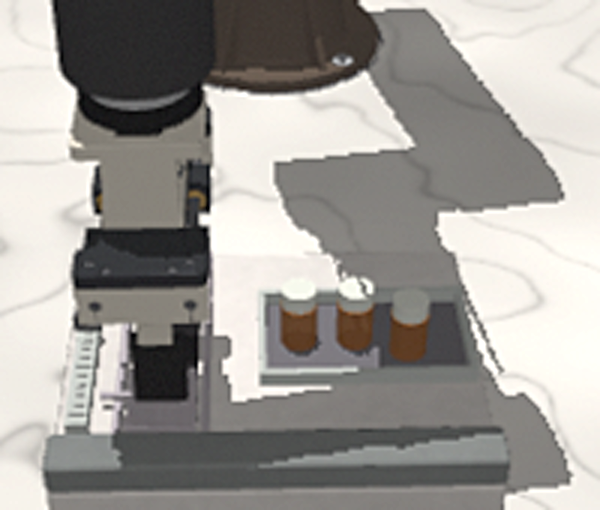

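The fin stands centred between the fingers at column 314. Descending and gripping.

```bash
python3 -m creep '{"jaw":[0.2,0.2,0.2,0.2,1,1,1,1,1,1],"translation":[[0.02,0,0],[0.02,0,0],[0.01,0,0],[0,0,0],[0,0,0],[0,0,0],[0,0,0],[0,0,0],[0,0,0],[0,0,0]],"roll":[0,0,0,0,0,0,0,0,0,0]}' 40
python3 - <<'E'
from h import *
st=get_state();print(st['tcp_pos'],st["gripper_width"],st["contact_force"])
c=capture("wrist");save(c["image"]*.7,"w17");cv2.imwrite("pics/w17raw.png",c["image"][:,:,::-1])
E
```

```text
time_s: 23.7
tcp_pos: [0.6234, -0.0789, 0.0624]
eef_rot: [-90.6, 89.9, 0.7]
contact_force: [0.9, 1.1, 4.6]
gripper_width: 0.0119
[ 0.62339915 -0.0788643   0.06241828] 0.011886923900441323 [0.88802889 1.12551811 4.57566844]
```

View pics/w17.png

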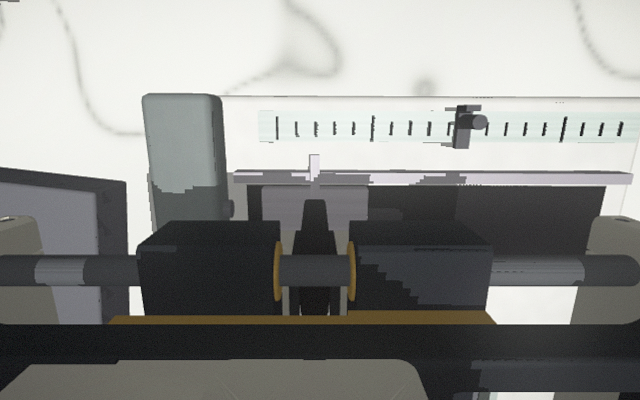

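The fin is gripped at 11.9 mm. Pulling most of the way.

```bash
python3 -m creep '{"jaw":[1,1,1,1,1,1,1,1,1,1],"translation":[[0,0.004,0],[0,0.008,0],[0,0.012,0],[0,0.012,0],[0,0.012,0],[0,0.012,0],[0,0.008,0],[0,0.004,0],[0,0,0],[0,0,0]],"roll":[0,0,0,0,0,0,0,0,0,0]}' 40
python3 - <<'E'
from h import *
st=get_state();print(st['tcp_pos'],st["gripper_width"],st["contact_force"])
c=capture("wrist");im=c["image"];cv2.imwrite("pics/w18raw.png",im[:,:,::-1])
a=np.clip((im[90:200,250:420,::-1].astype(float)-40)*1.3,0,255).astype(np.uint8);cv2.imwrite("pics/w18.png",cv2.resize(a,None,fx=4.5,fy=4.5,interpolation=cv2.INTER_CUBIC))
E
```

```text
time_s: 24.75
tcp_pos: [0.552, -0.0802, 0.0624]
eef_rot: [-85.8, 89.8, 5.5]
contact_force: [6.3, 0.6, 2.9]
gripper_width: 0.0119
[ 0.55195108 -0.08015358  0.06238299] 0.011927670201862747 [6.32026125 0.56097206 2.90782727]
```

View pics/w18.png

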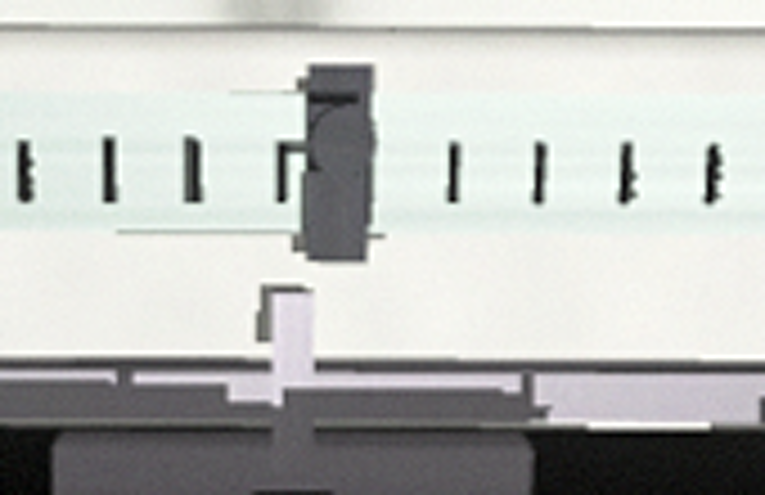

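The pointer is centred at column 293 and the clip at about 337. At 8.6 px/mm that leaves about 5.1 mm, which agrees with the first estimate.

```bash
python3 -m creep '{"jaw":[1,1,1,1,1,1,1,1,1,1],"translation":[[0,0.001,0],[0,0.001,0],[0,0.001,0],[0,0.001,0],[0,0.001,0],[0,0,0],[0,0,0],[0,0,0],[0,0,0],[0,0,0]],"roll":[0,0,0,0,0,0,0,0,0,0]}' 40
python3 - <<'E'
from h import *
st=get_state();print(st['tcp_pos'],st["gripper_width"],st["contact_force"])
c=capture("wrist");im=c["image"];cv2.imwrite("pics/w19raw.png",im[:,:,::-1])
a=np.clip((im[90:200,250:420,::-1].astype(float)-40)*1.3,0,255).astype(np.uint8);cv2.imwrite("pics/w19.png",cv2.resize(a,None,fx=4.5,fy=4.5,interpolation=cv2.INTER_CUBIC))
for v in (140,144,146,158,162,166,170): print(v,im[v,300:335].astype(int).sum(1).tolist())
E
```

```text
time_s: 25.8
tcp_pos: [0.5473, -0.0803, 0.0624]
eef_rot: [-86.0, 89.8, 5.3]
contact_force: [6.9, 0.6, 3.4]
gripper_width: 0.0121
[ 0.54727524 -0.08025899  0.06239347] 0.012068917553898599 [6.90350442 0.61658128 3.3567082 ]
140 [671, 666, 668, 671, 671, 671, 682, 601, 358, 361, 345, 340, 348, 344, 337, 343, 343, 355, 344, 351, 348, 339, 425, 590, 673, 665, 670, 662, 659, 658, 662, 654, 658, 659, 663]
144 [673, 675, 674, 676, 680, 688, 629, 385, 392, 366, 333, 343, 341, 339, 341, 350, 347, 344, 346, 343, 343, 341, 494, 695, 690, 681, 681, 678, 679, 681, 679, 675, 679, 680, 678]
146 [678, 674, 671, 676, 676, 669, 632, 641, 633, 498, 330, 341, 321, 342, 329, 329, 340, 344, 347, 347, 337, 315, 506, 696, 684, 680, 677, 677, 686, 681, 677, 682, 679, 675, 680]
158 [675, 672, 674, 673, 675, 674, 677, 680, 683, 623, 513, 649, 647, 631, 636, 640, 649, 641, 630, 650, 672, 676, 670, 673, 671, 675, 673, 673, 670, 673, 676, 676, 677, 674, 681]
162 [670, 677, 677, 674, 679, 677, 678, 681, 685, 624, 509, 643, 642, 633, 630, 639, 625, 634, 623, 646, 676, 674, 673, 673, 670, 670, 675, 672, 677, 679, 673, 678, 673, 679, 679]
166 [677, 674, 675, 673, 678, 676, 686, 688, 621, 384, 524, 654, 639, 628, 634, 629, 627, 623, 618, 637, 677, 672, 673, 674, 670, 673, 671, 672, 671, 676, 673, 673, 675, 682, 679]
170 [352, 345, 346, 351, 344, 356, 347, 352, 335, 325, 495, 649, 632, 624, 620, 632, 625, 617, 628, 552, 344, 352, 362, 354, 354, 360, 359, 366, 366, 363, 360, 354, 360, 367, 357]
```

View pics/w19.png

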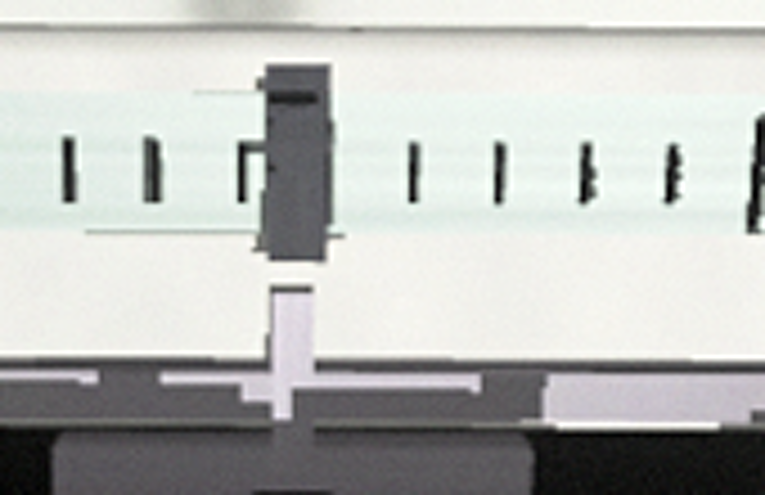

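Subpixel edges put the clip's centre at about 315.9 and the pointer's at about 315.0. That leaves about 0.45 mm, so one last nudge.

```bash
python3 -m creep '{"jaw":[1,1,1,1,1,1,1,1,1,1],"translation":[[0,0.0005,0],[0,0,0],[0,0,0],[0,0,0],[0,0,0],[0,0,0],[0,0,0],[0,0,0],[0,0,0],[0,0,0]],"roll":[0,0,0,0,0,0,0,0,0,0]}' 40
python3 - <<'E'
from h import *
st=get_state();print(st['tcp_pos'],st["gripper_width"],st["contact_force"],st["qd"].round(2))
c=capture("wrist");im=c["image"]
for v in (145,146,147,158,162): print(v,im[v,303:328].astype(int).sum(1).tolist())
a=np.clip((im[90:200,250:420,::-1].astype(float)-40)*1.3,0,255).astype(np.uint8);cv2.imwrite("pics/w20.png",cv2.resize(a,None,fx=4.5,fy=4.5,interpolation=cv2.INTER_CUBIC))
c=capture("top");save(c["image"],"t20",(180,145,470,260),2.7)
c=capture("scene");save(c["image"],"s20",(130,130,510,280),2)
E
```

```text
time_s: 26.85
tcp_pos: [0.5468, -0.0803, 0.0624]
eef_rot: [-86.2, 89.8, 5.1]
contact_force: [6.1, 1.3, 3.4]
gripper_width: 0.0116
[ 0.54683846 -0.08026919  0.06237839] 0.011623336592275423 [6.10565293 1.33155761 3.43875162] [ 0.07 -0.06  0.03  0.05  0.07  0.01]
145 [677, 682, 610, 364, 374, 352, 341, 340, 338, 341, 341, 341, 343, 351, 344, 339, 342, 325, 449, 653, 682, 676, 677, 681, 679]
146 [674, 680, 676, 642, 624, 503, 326, 341, 331, 335, 331, 333, 337, 338, 334, 344, 343, 327, 449, 653, 682, 680, 679, 676, 675]
147 [677, 674, 677, 689, 675, 526, 311, 316, 311, 329, 309, 314, 321, 320, 325, 328, 320, 309, 443, 647, 683, 677, 679, 679, 678]
158 [676, 674, 674, 681, 688, 617, 389, 533, 657, 642, 637, 630, 642, 640, 634, 636, 645, 674, 677, 671, 676, 674, 672, 673, 674]
162 [680, 676, 675, 684, 691, 622, 387, 524, 651, 645, 626, 634, 637, 634, 625, 619, 647, 676, 675, 671, 673, 673, 671, 672, 672]
```

View pics/w20.png

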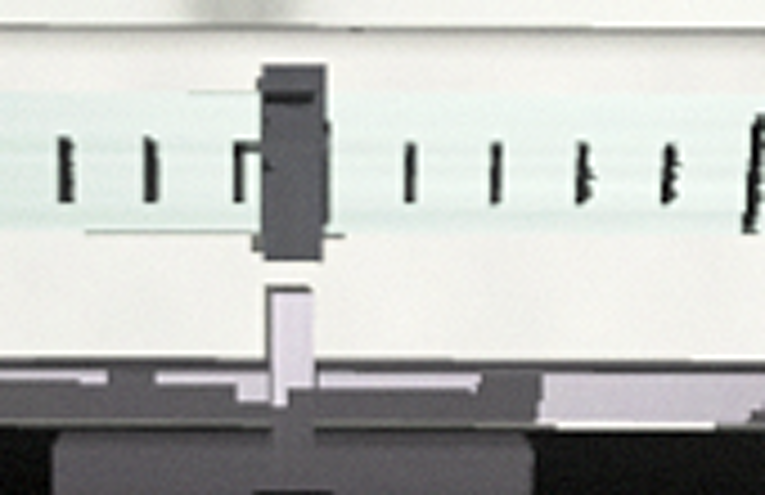

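View pics/s20.png

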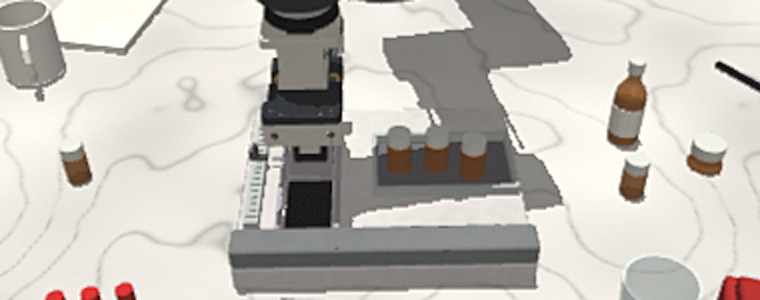

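View pics/t20.png

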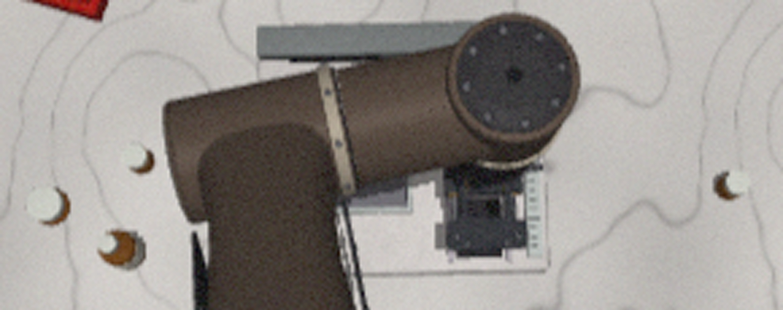

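```bash
python3 -c "
from plant import *
print(close_job())"
```

```text
the job is handed in; nothing more can be done
None
```

I handed the job in at about 27 s, with exactly three vials on the stage and the shutter still held at the mark.

- **Vials:** I brought two from the right of the reader and set them down next to the one already there. The last scene picture shows all three upright inside the rail. The other two still stand on the bench, one on each side of the reader.
- **Bottle and jar:** I stayed clear of both, and they look unmoved in the last pictures.
- **Shutter:** I pulled the fin out about 76.6 mm and kept it gripped at 40 N. In the last wrist picture the pointer and clip centres are about 0.15 pixel apart, which is under 0.1 mm. The travel also agrees with the 76.5 mm I measured before pulling.

**What went wrong:** on the first attempt I lifted before the fingers had closed, so they came away empty. The vial stayed standing where it was, and the second try worked. While gripping, both vials were held about 5–10 mm higher than I aimed, on the cap, with about 6 N upward on the tool. Setting them down on the stage took 8.5 N and 13 N. I did not find the cause of the upward force.

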